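# Weigh a spice jar on the notched-beam portion scale

## Robot

A 6-joint arm with a two-finger parallel gripper is mounted at the origin on a cart in front of the work surface, level with it; the furniture and walls round the work are solid. World frame = base frame: x ahead of the robot, y to its left, z up, the work surface at z = 0. Lengths are in m, angles in rad, forces in N, time in s.
With the tool pointing down it reaches from about 0.3 to 0.875 m from the base axis. Payload 4.2 kg.
Tool frame: the origin (TCP) lies between the finger pads; the fingertips stand 14 mm ahead of it and the grasp point (between the pads) lies 5 mm behind it (robot.tcp_to_tips is the distance from the TCP to the fingertips, in m); z points along the fingers, y is the line along which they close (so a half turn about z gives the same grasp; the last joint's range is limited). The gripper opens to 85 mm and grips with 20 to 120 N. Pads are 22 mm wide; open, the fingers measure 114 mm over their backs; the gripper's body (76 mm by 85 mm) begins 54 mm behind the grasp point. The pads swing forward as they close: fully open they stand 13 mm farther back than shut.
Start: joints at [1.203, 0.32, 1.565, -0, 1.257, -0.02], TCP at [0.196, 0.541, 0.245] pointing down, gripper open.
Joint ranges: [-3.11, 3.11], [-0.84, 2.01], [0.21, 2.61], [-1.34, 4.49], [0.05, 2.63], [-2.56, 2.56]. Speed limits (rad/s): [2.57, 2.57, 3.14, 3.14, 3.14, 3.14].

## Interface

Orientations are given as a unit quaternion [w, x, y, z].
In Python, from bench import robot gives the robot as it stands.
- The arm moves only by the shell command python3 -m pendant 'ROWS' [FORCE]. ROWS is a JSON object whose one key "targets" holds a list of rows, each an object with "claw": the opening, from 0 (shut) to 1 (fully open); "offset": the shift along the tool's x, y, z in m, a list of three; "roll": the turn about the tool's z in degrees. In form: {"targets": [{"claw": claw, "offset": [x, y, z], "roll": roll}, ...]}. A call has 1 to 20 rows; each row is the pose to reach, as a shift and turn from the pose commanded when the call began, along the tool's axes at that moment; what a row does not reach only later rows make up. A row lasts 1/10 s, in which the tool goes at most 50 mm and 8.59 degrees, less where a joint would pass 70% of its speed; a pose out of reach is approached as far as the arm can. A call with a gripper value outside its range is refused whole. The fingers move at their own pace and stop on an object; FORCE is the grip in N (left out, the last holds). Time passes only in rows, so rows that repeat a pose let the fingers close. It gives the time, the measured TCP pose, the force, the opening and the grip force at its end, in the units of the state.
- robot.read_state(): the state, without advancing time (a new reading comes with each control period).
- robot.read_camera(name): name is "scene" or "side" or "wrist"; returns a dict with "color" (400x640x3 uint8, blue, green, red), "K" (3x3 intrinsics, pixels), "xyz" and "orientation" of the camera in the world. Camera axes: x right, y down, z forward; pixel columns grow to the right and rows downward; lengths in m; the calibration is good to about 2 mm. A picture is of the moment at which its call begins. There is no depth.
- robot.finish_job(): hands the job in; it is judged then, once.
Trained networks look in a picture, given as the dict that the camera call returned (one of the last four; its "shot" number tells which), for a name from the list of things; names that differ only in an ending like _2 or _b are one class to them, and where a whole thing is asked for, a point or a joint stands for the part that bears it (a point fixed in the world has none). Each returns a list of dicts, best first, with "score" (0 to 1); they miss things now and then, are a little off and sometimes report something else, mostly with a low value. They report only what shows in the picture. A call takes as long as a camera call. They do not tell look-alikes from the thing itself.
- robot.masks_of(picture, query): "region" (400x640 bool, what is visible of it) and "rect" ([centre column, centre row, width, height] in pixels, round what is visible of it).
- robot.place_of(picture, query): "point" ([row, column] in pixels: a listed point, or the origin of a listed thing).
The state is a dict: "time": time; "q": joint angles; "qvel": joint speeds; "tau": joint torques, N m; "position": TCP position; "ee_rot": TCP orientation; "force": force on the tool from outside, world axes, zero at the start; "moment": the same for the moment, N m; "width": opening from 0.0 (shut) to 1.0 (fully open); "grip_force": force on a finger pad.
Only numpy, scipy, OpenCV 4.12 (cv2) and the standard library are available. Lean on these libraries where they do the work, as an engineer would, in place of code of your own. Each camera call takes 0.05 s, during which the arm holds its last target. There are 200 camera calls.

## Task

Weigh the spice jar with the red cap: stand it upright on the scale's round steel pan and let go, then slide the brass poise along the notched beam until the red pointer comes to rest within the green band, with the poise caught in a notch and the jar left on the pan. The poise only slides while its two black pads are held down: press just hard enough to free it and never force it along while its tooth is still caught. Handle the jar and the beam gently and leave everything else where it stands.

Things in the scene. Friction and masses are not known exactly. Their poses are not given: they have to be found in the camera images.
- scale: the scale's blue-grey cast foot, 90 x 392 mm, fixed, on levelling feet that raise it by 0 to 10 mm. Origin 90 mm under the beam's pivot, 25 mm under the foot's top, z up; the beam runs to the right along its -y, the pan is at +y, -x is its front; the foot reaches from y = +82 to -310 mm. Beside the beam stand only the pointer plate at its end (top at z 123 mm) and pivot cheeks (99 mm)
- pan_top (a point): centre of the top of the flat steel pan, 116 mm across, 53 mm left (+y) of the pivot and 120 mm above the origin of scale when balanced. A linkage keeps the pan level, so where a load stands on it does not matter. The pan gives softly (about 0.2 N per mm) within +-5.3 mm, then meets its stops
- beam: the steel beam, with its notched underside and all it carries. Origin at the pivot; it runs along its own -y and turns about its x. The bar is 8 mm wide, its top 9 mm above the beam's line. Untouched, it settles in about 1 s at 0.02 rad per notch that the poise is away from balance, with stops at +-0.10 rad
- pointer_tip (a point): tip of the red pointer at the beam's right end, 285 mm from the pivot, in front of a white plate. Level with centre_mark = balanced; low = poise too far out for the load, high = too far in. It settles 5.7 mm lower or higher for each notch that the poise is out (28.5 mm at the stops)
- centre_mark (a point): middle of the green band (8.6 mm high) on the white plate behind the pointer
- poise: brass blocks (30 x 38 x 24 mm) on the beam with an upright red fin, 10 mm thick along the beam, 20 mm across, top 54 mm above the beam's line. Origin on that line at the poise's middle. Runs 85 mm (notch 0) to 213 mm (notch 16) from the pivot, a notch every 8 mm, 20 g each; starts in or between notches 0 to 5. Freed it slides easily; let go within 2 mm of a notch it clicks in
- poise_catch: the poise's catch: two black pads, on either side of the fin along the beam (7 to 28 mm from its middle, 26 mm wide), with a tooth under the beam. Pressing first swings the poise end down to its stop (+0.10 rad, beam and fin leaning outward) with 2 N; the pads yield from 7 N, free the tooth at 4.3 mm (10 N) and bottom hard at 4.6 mm. Over 18 N harms the pivot. Origin as the poise's
- catch_pads (a point): middle of the two pads' upper faces, which lie 24 mm above the beam's line when the tooth is in a notch (30 mm below the fin's top), 4 mm lower when it rests between two notches
- red_jar: round spice jar with a red cap, glass 42 mm and cap 45 mm across, 106 mm high, 140 to 270 g (how full is not known). Origin at the middle of its underside, z up. It stands in any place of the row of three jars behind the scale
- blue_jar: spice jar with a white and blue cap, 47 mm across, 98 mm high; stays where it is
- black_jar: spice jar with a black cap, 40 mm across, 105 mm high; stays where it is
- mill: grey shaker, 44 mm across, 90 mm high, behind the jars; stays
- timer: red and white kitchen timer, 64 mm across, 52 mm high, behind the jars; stays
- pen: blue and white pen lying left of the scale, by the tall cupboard that bounds the worktop at y = +0.40 m (from x = 0.47 m on; keep the arm clear of it); stays
- pan: the pan as a body (origin as point pan_top)
Not all that is in view belongs to the job. Leave any turquoise look-alike of the red_jar alone.

How it is judged:
By the outcome, as a careful person would: the job done as asked, in the order asked, and still so for the second after the job is handed in, with the robot touching nothing.
It also fails if it takes over 70 s, if anything falls off the work surface, if the arm or the gripper's body presses on something with over 40 N, if the wrist force passes 120 N, or if a joint passes its speed limit or range.

## Working session

There is one attempt and no reset: what is moved stays moved. The work goes in short steps, Python scripts to look and compute and a shell command to move; the robot and the scene stay as the last step left them, time stands still between calls to the robot, and variables do not carry over. Pictures are saved under pics/ and viewed, at most 10 in all, crops included, and the job is handed in when it is done.

```bash
ls; mkdir -p pics; cat > h.py <<'E'
from bench import robot
import numpy as np, cv2
from scipy.spatial.transform import Rotation as R
def rot(q): return R.from_quat([q[1],q[2],q[3],q[0]]).as_matrix()
def proj(p,P):
    c=rot(p["orientation"]).T@(np.array(P)-p["xyz"]); u=p["K"]@c; return u[1]/u[2],u[0]/u[2]
def ray(p,rc):
    d=rot(p["orientation"])@np.linalg.inv(p["K"])@np.array([rc[1],rc[0],1.]); return np.array(p["xyz"]),d/np.linalg.norm(d)
def onz(p,rc,z):
    o,d=ray(p,rc); return o+d*(z-o[2])/d[2]
def tri(obs):
    A=np.zeros((3,3));b=np.zeros(3)
    for p,rc in obs:
        o,d=ray(p,rc);M=np.eye(3)-np.outer(d,d);A+=M;b+=M@o
    X=np.linalg.solve(A,b)
    return X,[np.round(np.linalg.norm((np.eye(3)-np.outer(d,d))@(X-o))*1000,1) for o,d in [ray(*k) for k in obs]]
E
cat > a.py <<'E'
from h import *
np.set_printoptions(precision=4,suppress=True)
s=robot.read_state();print({k:np.round(v,3) for k,v in s.items()})
P={n:robot.read_camera(n) for n in("scene","side","wrist")}
for n,p in P.items():
    cv2.imwrite(f"pics/{n}0.png",p["color"]);print(n,p["xyz"],p["K"][0,0],rot(p["orientation"])[:,2])
for q in["scale","pan_top","pointer_tip","centre_mark","poise","catch_pads","red_jar","blue_jar","black_jar","mill","timer","beam"]:
    ob=[]
    for n,p in P.items():
        r=robot.place_of(p,q)
        print(q,n,[(np.round(x["point"]).astype(int).tolist(),round(x["score"],2)) for x in r[:3]])
        if r and n!="wrist":ob.append((p,r[0]["point"]))
    if len(ob)>1:print("   ",*tri(ob))
E
python3 a.py
```

```text
pics
{'time': np.float64(0.0), 'q': array([ 1.203,  0.32 ,  1.566, -0.   ,  1.257, -0.02 ]), 'qvel': array([-0.002, -0.001, -0.   , -0.001, -0.001, -0.001]), 'tau': array([ -0.   , -41.552, -23.416,  -0.   ,   0.008,   0.   ]), 'position': array([0.196, 0.54 , 0.245]), 'ee_rot': array([-0.   ,  0.173,  0.985, -0.001]), 'force': array([-0.044, -0.62 , -0.434]), 'moment': array([ 0.004,  0.004, -0.029]), 'grip_force': np.float64(0.0), 'width': np.float64(1.0)}
scene [ 0.4305 -0.3719  0.9535] 369.9459697103579 [ 0.2123  0.4574 -0.8635]
side [ 0.3154 -0.3024  1.0478] 458.48688986554885 [ 0.3113  0.3751 -0.8732]
wrist [0.1346 0.5633 0.3718] 353.91885478924854 [ 0.2465 -0.0913 -0.9648]
scale scene [([202, 281], 0.85), ([167, 271], 0.32)]
scale side [([230, 277], 0.93)]
scale wrist []
    [0.5486 0.1424 0.0432] [np.float64(2.8), np.float64(2.8)]
pan_top scene [([168, 274], 0.83)]
pan_top side [([196, 258], 0.57)]
pan_top wrist []
    [0.5575 0.2169 0.1048] [np.float64(4.6), np.float64(4.6)]
pointer_tip scene [([285, 321], 0.83)]
pointer_tip side [([303, 354], 0.81)]
pointer_tip wrist []
   
[... 950 characters left out ...]
ck_jar side [([269, 384], 0.84), ([303, 354], 0.73), ([192, 252], 0.66)]
black_jar wrist []
    [ 0.6665 -0.1049  0.0622] [np.float64(2.6), np.float64(2.6)]
mill scene [([252, 394], 0.9), ([260, 360], 0.38)]
mill side [([244, 415], 0.66)]
mill wrist []
    [ 0.7873 -0.1013  0.0014] [np.float64(2.7), np.float64(2.7)]
timer scene [([223, 378], 0.97), ([214, 291], 0.6), ([156, 265], 0.52)]
timer side [([221, 387], 0.74), ([241, 297], 0.62)]
timer wrist []
    [ 0.7836 -0.0082  0.0035] [np.float64(0.9), np.float64(0.9)]
beam scene [([190, 284], 0.61)]
beam side [([212, 274], 0.65), ([266, 386], 0.61), ([180, 236], 0.57)]
beam wrist []
    [0.5778 0.1985 0.0129] [np.float64(1.8), np.float64(1.8)]
```

```bash
python3 - <<'E'
import cv2,numpy as np
a=cv2.imread("pics/scene0.png");b=cv2.imread("pics/side0.png")
cv2.imwrite("pics/c1.png",np.hstack([cv2.resize(a[130:330,220:420],(400,400),interpolation=2)]+[cv2.resize(b[150:350,230:430],(400,400),interpolation=2)]))
E
```

```text
(no output)
```

View pics/c1.png

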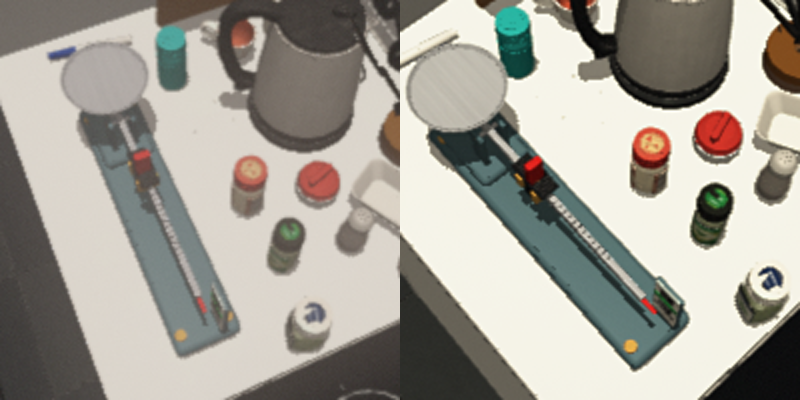

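View pics/scene0.png

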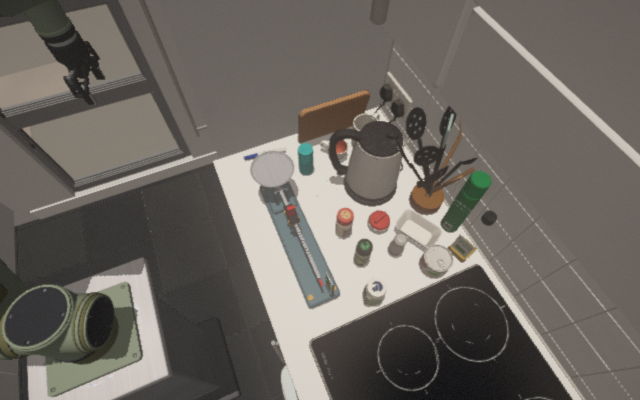

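Candidates for the red jar: the jar with a red cap and glass body at scene (row 222, col 345), side (240, 356). The turquoise look-alike is at scene (158, 306), the red timer at (222, 379), and a red thing by the kettle at (150, 340). The crop shows the choice is (222, 345), which is first in the row of three (red, black, blue).

```bash
cat > fit.py <<'E'
from h import *
from scipy.optimize import least_squares
np.set_printoptions(precision=4,suppress=True)
P={n:robot.read_camera(n) for n in("scene","side")}
def best(p,q,near=None):
    r=robot.place_of(p,q)
    if near is not None: r=[x for x in r if np.hypot(*(np.array(x["point"])-near))<25]
    return np.array(r[0]["point"]) if r else None
names=["scale","pan_top","pointer_tip","poise","catch_pads"]
obs=[(n,q,best(p,q)) for n,p in P.items() for q in names]
obs=[o for o in obs if o[2] is not None]
def model(v,q):
    x,y,z,a,d,th=v;c,s=np.cos(th),np.sin(th)
    b=lambda r,h:[0,-r*c-h*s,.09-r*s+h*c]
    L={"scale":[0,0,0],"pan_top":[0,.053,.12+.053*s],"pointer_tip":b(.285,0),"poise":b(d,0),"catch_pads":b(d,.022)}[q]
    return np.array([x,y,z])+R.from_euler("z",a).apply(L)
def f(v): return np.r_[np.concatenate([(np.array(proj(P[n],model(v,q)))-rc) for n,q,rc in obs]),(v[2]-.005)/.003*1,(v[5]-.1)/.003]
r=least_squares(f,[.56,.15,.005,0,.1,.1],loss="soft_l1");v=r.x
print("x y z yaw d th",v)
for n,q,rc in obs: print(n,q,np.round(rc,1),np.round(np.array(proj(P[n],model(v,q)))-rc,1))
print("pan",model(v,"pan_top"),"pads",model(v,"catch_pads"),"tip",model(v,"pointer_tip"))
for q,near in[("red_jar",{"scene":(228,343),"side":(242,356)}),("black_jar",{"scene":(260,359),"side":(269,384)}),("blue_jar",{"scene":(298,371),"side":(301,408)})]:
    for n,p in P.items():
        m=[k for k in robot.masks_of(p,q) if np.hypot(k["rect"][1]-near[n][0],k["rect"][0]-near[n][1])<25]
        b=best(p,q,near[n]); print(q,n,None if b is None else onz(p,b,0),m and np.round(m[0]["rect"],1))
E
python3 fit.py
```

```text
x y z yaw d th [0.5539 0.1574 0.0004 0.0173 0.0888 0.0995]
scene scale [203.5 281.4] [2.2 0.6]
scene pan_top [169.6 275.1] [-1.9 -3.9]
scene pointer_tip [282.7 321.2] [2.3 1.9]
scene poise [219.5 294.3] [-2.3 -2.2]
scene catch_pads [214.9 289.5] [-1.   2.4]
side scale [231.9 277.6] [-1.1 -1. ]
side pan_top [193.2 257.7] [-0.8 -0.6]
side pointer_tip [302.2 356.5] [ 2.8 -0.2]
side poise [239.4 296.4] [1.7 1.2]
side catch_pads [237.9 297.3] [-0.2  0.4]
pan [0.553  0.2104 0.1257] pads [0.5555 0.0669 0.1035] tip [ 0.5588 -0.1261  0.0621]
red_jar scene [0.6845 0.0108 0.    ] [343.8 222.3  17.1  27.3]
red_jar side [0.6792 0.0105 0.    ] [355.2 232.3  20.   35.3]
black_jar scene [ 0.6856 -0.0817  0.    ] [361.8 253.1  20.1  30.2]
black_jar side [ 0.6918 -0.0895  0.    ] [385.8 257.5  21.1  30.2]
blue_jar scene [ 0.6637 -0.1919  0.    ] [371.9 292.6  24.8  32.5]
blue_jar side [ 0.6757 -0.1912  0.    ] [412.9 293.9  29.   32.8]
```

```bash
cat > go.py <<'E'
import sys
from h import *
# go.py x y z [jaw_angle_deg]: offset & roll from the measured pose
def go(x,y,z,ang=None):
    s=robot.read_state();M=rot(s["ee_rot"]);d=M.T@(np.array([x,y,z])-s["position"])
    a=np.degrees(np.arctan2(M[1,1],M[0,1]))
    print("off",np.round(d,4),"n",np.linalg.norm(d)/.05,"jaw",round(a,2),"roll",None if ang is None else round((a-ang+90)%180-90,2),"tilt",np.round(M[:,2],3))
if __name__=="__main__": go(*map(float,sys.argv[1:]))
E
python3 go.py 0.58 0.08 0.33 90
```

```text
off [-0.518  -0.3021 -0.0847] n 12.11270625158241 jaw 70.07 roll -19.93 tilt [ 0.  0. -1.]
```

```bash
T='{"claw":1,"offset":[-0.518,-0.302,-0.085],"roll":-20}'; python3 -m pendant '{"targets":[{"claw":1,"offset":[-0.1,0,-0.085],"roll":0},{"claw":1,"offset":[-0.1,0,-0.085],"roll":0},{"claw":1,"offset":[-0.518,-0.302,-0.085],"roll":-20},{"claw":1,"offset":[-0.518,-0.302,-0.085],"roll":-20},{"claw":1,"offset":[-0.518,-0.302,-0.085],"roll":-20},{"claw":1,"offset":[-0.518,-0.302,-0.085],"roll":-20},{"claw":1,"offset":[-0.518,-0.302,-0.085],"roll":-20},{"claw":1,"offset":[-0.518,-0.302,-0.085],"roll":-20},{"claw":1,"offset":[-0.518,-0.302,-0.085],"roll":-20},{"claw":1,"offset":[-0.518,-0.302,-0.085],"roll":-20},{"claw":1,"offset":[-0.518,-0.302,-0.085],"roll":-20},{"claw":1,"offset":[-0.518,-0.302,-0.085],"roll":-20},{"claw":1,"offset":[-0.518,-0.302,-0.085],"roll":-20},{"claw":1,"offset":[-0.518,-0.302,-0.085],"roll":-20},{"claw":1,"offset":[-0.518,-0.302,-0.085],"roll":-20},{"claw":1,"offset":[-0.518,-0.302,-0.085],"roll":-20}]}'
cat > w.py <<'E'
from h import *
np.set_printoptions(precision=4,suppress=True)
import sys
p=robot.read_camera("wrist");print(p["xyz"],rot(p["orientation"])[:,2],robot.read_state()["time"])
cv2.imwrite(sys.argv[1],p["color"])
for q in sys.argv[2:]:
    for x in robot.place_of(p,q)[:3]: print(q,np.round(x["point"],1),round(x["score"],2))
    for x in robot.masks_of(p,q)[:3]: print("  mask",np.round(x["rect"],1),round(x["score"],2))
E
python3 w.py pics/w1.png red_jar pan_top poise catch_pads pointer_tip scale black_jar
```

```text
time: 4.75
position: [0.5795, 0.0809, 0.3303]
ee_rot: [-0.0, -0.001, 1.0, 0.0]
force: [-0.3, 0.2, 0.2]
width: 1.0
grip_force: 0.0
[0.5143 0.081  0.4575] [ 0.2621  0.0007 -0.965 ] 4.8
red_jar [230.8 267.3] 0.94
red_jar [219.3 440.6] 0.93
  mask [458.4 239.1  62.9  65.5] 0.83
  mask [256.1 246.2  47.4  67.3] 0.68
pan_top [147.2 449.7] 0.93
  mask [456.1 144.6 130.1 128.9] 0.93
poise [141.6 302.1] 0.79
  mask [303.6 143.7  60.4  30.6] 0.82
catch_pads [233.2 192.5] 0.28
  mask [300.2 143.2  57.   28.6] 0.78
pointer_tip [143.  109.4] 0.76
  mask [250.2 144.1 282.1  31. ] 0.9
  mask [178.3 251.   65.3  61. ] 0.25
scale [138.2 373.8] 0.59
  mask [295.4 145.8 445.  127.1] 0.62
black_jar [230.8 192.7] 0.7
  mask [178.5 251.3  63.   61. ] 0.96
  mask [455.6 145.2 129.4 126.2] 0.47
```

View pics/w1.png

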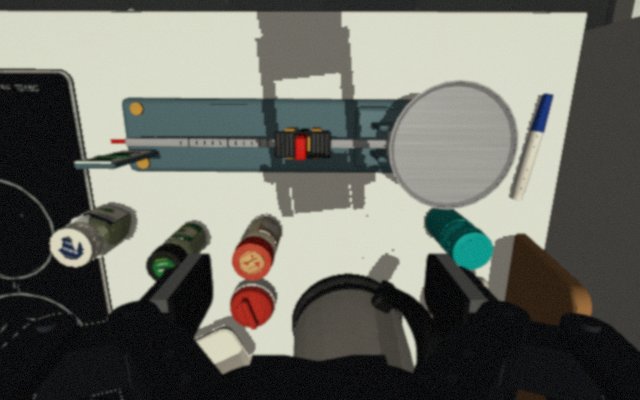

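The wrist view shows the red jar's cap at about (row 261, col 253), the poise at (144, 302), the pan at (144, 454), the turquoise jar at (240, 460), and the timer at (305, 252).

```bash
python3 - <<'E'
from h import *
np.set_printoptions(precision=4,suppress=True)
p=robot.read_camera("wrist")
print("jar base",onz(p,(230.8,267.3),0),"cap",onz(p,(262,253),.106))
hsv=cv2.cvtColor(p["color"],cv2.COLOR_BGR2HSV)
red=((hsv[...,0]<8)|(hsv[...,0]>172))&(hsv[...,1]>150)&(hsv[...,2]>60)
n,l,st,c=cv2.connectedComponentsWithStats(red.astype(np.uint8))
for i in range(1,n):
    if st[i,4]>15: print(st[i],c[i])
print("black",onz(p,(268,164),.105),"timer",onz(p,(308,252),.05),"turq",onz(p,(250,472),.1))
for z in(.12,.1257,.13):print("pan",z,onz(p,(144.6,454.5),z),onz(p,(144.6,391),z)[1],onz(p,(144.6,517),z)[1])
print("foot L/R",onz(p,(134,123),.025),onz(p,(98,200),.025),onz(p,(171,200),.025),onz(p,(98,370),.025))
print("tip",onz(p,(143,109.4),.062))
print("poise",onz(p,(141.6,302.1),.085))
E
```

```text
jar base [0.6841 0.0105 0.    ] cap [0.6808 0.01   0.106 ]
[295 134  13  26 302] [300.851 146.755]
[112 139  14   3  36] [118.5    140.0833]
[234 237  40  43 823] [254.5626 254.9781]
[ 232  286   42   42 1311] [251.9336 305.9352]
black [ 0.6886 -0.0876  0.105 ] timer [ 0.7724 -0.0056  0.05  ] turq [0.6688 0.2479 0.1   ]
pan 0.12 [0.5525 0.2094 0.12  ] 0.14923517623128607 0.26867259738882093
pan 0.1257 [0.5518 0.2073 0.1257] 0.14807106594041253 0.26549132253407304
pan 0.13 [0.5514 0.2056 0.13  ] 0.14719287747536752 0.26309141343312287
foot L/R [ 0.5513 -0.1553  0.025 ] [ 0.5093 -0.0588  0.025 ] [ 0.5963 -0.0663  0.025 ] [0.5089 0.1409 0.025 ]
tip [ 0.5581 -0.1517  0.062 ]
poise [0.5536 0.0634 0.085 ]
```

```bash
python3 - <<'E'
from h import *
np.set_printoptions(precision=4,suppress=True)
s=robot.read_camera("scene");d=robot.read_camera("side");w=robot.read_camera("wrist")
# kettle base ellipse: scene crop px (250-355,~130 front 148)/2 ; side crop
S=lambda c,r:(130+r/2,220+c/2)
D=lambda c,r:(150+r/2,230+(c-400)/2)
for n,a in(("L",S(248,113)),("front",S(297,147)),("R",S(354,125))):print("scene",n,onz(s,a,0))
for n,a in(("L",D(611,62)),("front",D(665,103)),("R",D(727,72))):print("side",n,onz(d,a,0))
for z in(.1,.15,.2,.25):print("wrist L",z,onz(w,(310,294),z),"front",onz(w,(275,350),z))
E
python3 go.py 0.682 0.010 0.2 90
```

```text
scene L [0.7511 0.1453 0.    ]
scene front [0.7921 0.0626 0.    ]
scene R [0.8891 0.0622 0.    ]
side L [0.7651 0.1687 0.    ]
side front [0.7757 0.0751 0.    ]
side R [0.8702 0.0547 0.    ]
wrist L 0.1 [0.7433 0.0529 0.1   ] front [0.6991 0.1158 0.1   ]
wrist L 0.15 [0.7113 0.0567 0.15  ] front [0.6733 0.1109 0.15  ]
wrist L 0.2 [0.6794 0.0606 0.2   ] front [0.6475 0.1059 0.2   ]
wrist L 0.25 [0.6474 0.0644 0.25  ] front [0.6217 0.1009 0.25  ]
off [-0.1019 -0.0702  0.1303] n 3.593401228304732 jaw 90.06 roll 0.06 tilt [ 0.  0. -1.]
```

```bash
python3 -m pendant '{"targets":[{"claw":0.85,"offset":[-0.102,-0.07,0.03],"roll":0},{"claw":0.85,"offset":[-0.102,-0.07,0.03],"roll":0},{"claw":0.85,"offset":[-0.102,-0.07,0.06],"roll":0},{"claw":0.85,"offset":[-0.102,-0.07,0.1],"roll":0},{"claw":0.85,"offset":[-0.102,-0.07,0.13],"roll":0},{"claw":0.85,"offset":[-0.102,-0.07,0.13],"roll":0},{"claw":0.85,"offset":[-0.102,-0.07,0.13],"roll":0}]}'
python3 - <<'E'
from h import *
w=robot.read_camera("wrist")
for q in("red_jar","black_jar"):
  for x in robot.masks_of(w,q)[:2]: print(q,np.round(x["rect"],1),round(x["score"],2))
for P in((.682,.010,.106),(.682,.010,0),(.682,.010,.08)):print(proj(w,P))
c=w["color"].copy()
cv2.imwrite("pics/w2.png",c)
E
```

```text
time: 6.4
position: [0.6825, 0.0103, 0.2008]
ee_rot: [0.0, -0.001, 1.0, 0.0]
force: [-0.3, -0.2, 0.4]
width: 0.851
grip_force: 0.0
red_jar [595.1 170.8  87.5  72.5] 0.85
black_jar [186.7 202.2  94.6  83.5] 0.87
black_jar [416.3  10.7 100.8  21.4] 0.25
(np.float64(205.83008796738739), np.float64(317.4031388100643))
(np.float64(174.28926351094125), np.float64(317.70912693603))
(np.float64(195.76416835055218), np.float64(317.5007916752876))
```

View pics/w2.png

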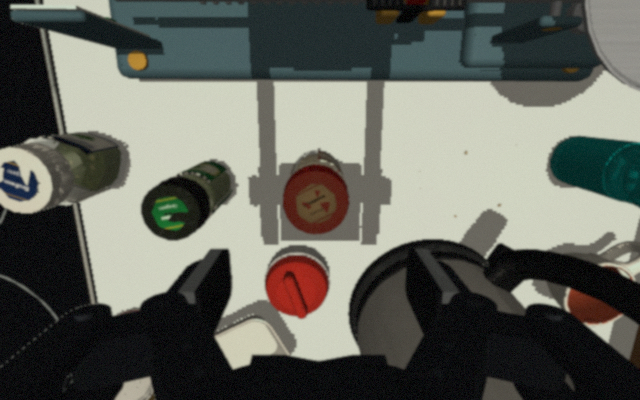

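The jar's cap sits at (row 201, col 316), against a prediction of (206, 317). It is centred under the fingers and the neighbours are clear.

```bash
python3 -m pendant '{"targets":[{"claw":0.85,"offset":[0.002,0,0.035],"roll":0},{"claw":0.85,"offset":[0.002,0,0.07],"roll":0},{"claw":0.85,"offset":[0.002,0,0.1],"roll":0},{"claw":0.85,"offset":[0.002,0,0.125],"roll":0},{"claw":0.85,"offset":[0.002,0,0.14],"roll":0},{"claw":0.85,"offset":[0.002,0,0.14],"roll":0},{"claw":0.65,"offset":[0.002,0,0.14],"roll":0},{"claw":0.5,"offset":[0.002,0,0.14],"roll":0},{"claw":0.4,"offset":[0.002,0,0.14],"roll":0},{"claw":0.4,"offset":[0.002,0,0.14],"roll":0},{"claw":0.4,"offset":[0.002,0,0.14],"roll":0},{"claw":0.4,"offset":[0.002,0,0.14],"roll":0}]}' 25
```

```text
time: 7.75
position: [0.6817, 0.01, 0.0626]
ee_rot: [0.002, -0.001, 1.0, -0.0]
force: [-0.5, -0.9, 6.8]
width: 0.515
grip_force: 20.3
```

```bash
python3 -m pendant '{"targets":[{"claw":0.4,"offset":[0,0,-0.005],"roll":0},{"claw":0.4,"offset":[0,0,-0.02],"roll":0},{"claw":0.4,"offset":[0,0,-0.05],"roll":0},{"claw":0.4,"offset":[0,0,-0.085],"roll":0},{"claw":0.4,"offset":[0,0,-0.12],"roll":0},{"claw":0.4,"offset":[0,0,-0.15],"roll":0},{"claw":0.4,"offset":[0,0,-0.17],"roll":0},{"claw":0.4,"offset":[0,0,-0.18],"roll":0},{"claw":0.4,"offset":[0,0,-0.18],"roll":0},{"claw":0.4,"offset":[0,0,-0.18],"roll":0},{"claw":0.4,"offset":[0,0,-0.18],"roll":0}]}'; python3 go.py 0.552 0.208 0.24; python3 -c "
from h import *
for i in range(4):
  robot.read_camera('wrist');print(robot.read_state()['force'])"
```

```text
time: 8.85
position: [0.6793, 0.0103, 0.2384]
ee_rot: [-0.002, -0.001, 1.0, 0.0]
force: [-0.9, -0.6, -1.0]
width: 0.513
grip_force: 20.5
off [ 0.1271  0.1979 -0.0011] n 4.7036035041249855 jaw 90.08 roll None tilt [-0.003  0.    -1.   ]
[-0.40702803 -0.56484527 -1.4913777 ]
[ 0.71966746 -0.35109162 -1.35344703]
[ 0.0868498   0.10180128 -2.0144758 ]
[ 0.64301322 -0.24454522 -1.05617406]
```

```bash
python3 -m pendant '{"targets":[{"claw":0.4,"offset":[0.02,0.03,0],"roll":0},{"claw":0.4,"offset":[0.045,0.07,0],"roll":0},{"claw":0.4,"offset":[0.07,0.11,0],"roll":0},{"claw":0.4,"offset":[0.09,0.145,0],"roll":0},{"claw":0.4,"offset":[0.11,0.175,0],"roll":0},{"claw":0.4,"offset":[0.122,0.19,0],"roll":0},{"claw":0.4,"offset":[0.127,0.198,0],"roll":0},{"claw":0.4,"offset":[0.127,0.198,0],"roll":0},{"claw":0.4,"offset":[0.127,0.198,0.02],"roll":0},{"claw":0.4,"offset":[0.127,0.198,0.033],"roll":0},{"claw":0.4,"offset":[0.127,0.198,0.033],"roll":0},{"claw":0.4,"offset":[0.127,0.198,0.033],"roll":0}]}'; cat > look.py <<'E'
from h import *
import sys
np.set_printoptions(precision=4,suppress=True)
a=robot.read_camera("scene");b=robot.read_camera("side")
f=lambda im:cv2.resize(im[int(sys.argv[2]):int(sys.argv[2])+100,int(sys.argv[3]):int(sys.argv[3])+100],(400,400),interpolation=cv2.INTER_CUBIC)
o=int(sys.argv[4]),int(sys.argv[5])
cv2.imwrite(sys.argv[1],np.hstack([f(a["color"]),cv2.resize(b["color"][o[0]:o[0]+100,o[1]:o[1]+100],(400,400),interpolation=cv2.INTER_CUBIC)]))
print(robot.read_state()["force"],robot.read_state()["position"])
E
python3 look.py pics/s2.png 110 225 130 210
```

```text
time: 10.25
position: [0.5533, 0.2074, 0.207]
ee_rot: [-0.0, -0.0, 1.0, -0.0]
force: [-0.1, -0.3, -1.1]
width: 0.512
grip_force: 20.8
[-0.2655  0.4582 -1.9738] [0.5536 0.2078 0.208 ]
```

View pics/s2.png

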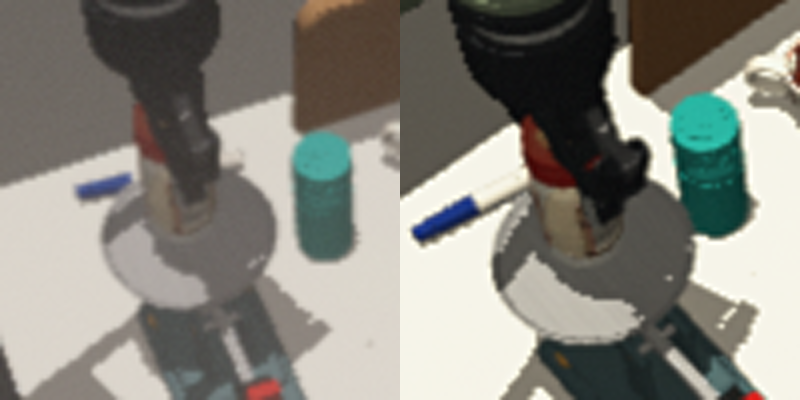

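The jar is upright in the fingers above the pan's centre. I lower it in small steps.

```bash
python3 -m pendant '{"targets":[{"claw":0.4,"offset":[0,0,0.004],"roll":0},{"claw":0.4,"offset":[0,0,0.008],"roll":0},{"claw":0.4,"offset":[0,0,0.011],"roll":0},{"claw":0.4,"offset":[0,0,0.014],"roll":0},{"claw":0.4,"offset":[0,0,0.016],"roll":0},{"claw":0.4,"offset":[0,0,0.016],"roll":0}]}'|grep -E "pos|^force"
for i in 1 2 3; do python3 -m pendant '{"targets":[{"claw":0.4,"offset":[0,0,0.001],"roll":0},{"claw":0.4,"offset":[0,0,0.002],"roll":0},{"claw":0.4,"offset":[0,0,0.002],"roll":0}]}'|grep -E "pos|^force"; done
```

```text
position: [0.5527, 0.208, 0.1909]
force: [0.7, -0.1, -1.8]
position: [0.5528, 0.2081, 0.1892]
force: [0.3, 0.2, -2.1]
position: [0.5528, 0.208, 0.1872]
force: [-0.7, 0.1, -1.4]
position: [0.5528, 0.2081, 0.1851]
force: [-0.6, -0.5, -2.1]
```

```bash

for i in 1 2 3; do python3 -m pendant '{"targets":[{"claw":0.4,"offset":[0,0,0.001],"roll":0},{"claw":0.4,"offset":[0,0,0.002],"roll":0},{"claw":0.4,"offset":[0,0,0.002],"roll":0}]}'|grep -E "pos|^force"; done
```

```text
position: [0.5528, 0.2081, 0.1832]
force: [-0.5, 0.4, -1.1]
position: [0.5528, 0.2081, 0.1812]
force: [0.2, -0.3, -2.0]
position: [0.5528, 0.2081, 0.1792]
force: [-1.0, 0.1, -0.9]
```

```bash

for i in 1 2 3 4; do python3 -m pendant '{"targets":[{"claw":0.4,"offset":[0,0,0.001],"roll":0},{"claw":0.4,"offset":[0,0,0.001],"roll":0}]}'|grep -E "^force"; python3 -c "
from h import *
f=[]
for i in range(3):
  robot.read_camera('wrist');f.append(robot.read_state()['force'][2])
print(np.mean(f),robot.read_state()['position'][2])"; python3 - <<'E'
E
done
```

```text
force: [-0.1, -0.2, 0.1]
-1.3082091211681446 0.17833841968510653
force: [-1.9, -0.2, 3.1]
4.119363003417757 0.1779137707645018
force: [-2.8, -1.4, 8.9]
8.986287141133195 0.17777588672674677
force: [-5.1, -1.1, 13.4]
12.779075515632243 0.1776346120436213
```

```bash
python3 -m pendant '{"targets":[{"claw":0.4,"offset":[0,0,-0.002],"roll":0},{"claw":0.4,"offset":[0,0,-0.0025],"roll":0},{"claw":0.4,"offset":[0,0,-0.0025],"roll":0}]}'; python3 -m pendant '{"targets":[{"claw":0.6,"offset":[0,0,0],"roll":0},{"claw":0.75,"offset":[0,0,0],"roll":0},{"claw":0.85,"offset":[0,0,0],"roll":0},{"claw":0.85,"offset":[0,0,0],"roll":0},{"claw":0.85,"offset":[0,0,0],"roll":0},{"claw":0.85,"offset":[0,0,-0.02],"roll":0},{"claw":0.85,"offset":[0,0,-0.05],"roll":0},{"claw":0.85,"offset":[0,0,-0.09],"roll":0},{"claw":0.85,"offset":[0,0,-0.13],"roll":0},{"claw":0.85,"offset":[0,0,-0.16],"roll":0},{"claw":0.85,"offset":[0,0,-0.16],"roll":0}]}'; python3 go.py 0.54 0.03 0.32
```

```text
time: 14.45
position: [0.5531, 0.2081, 0.1779]
ee_rot: [0.0, -0.001, 1.0, 0.0]
force: [-1.6, -0.6, 3.7]
width: 0.508
grip_force: 20.8
time: 15.55
position: [0.5545, 0.2087, 0.3431]
ee_rot: [0.005, -0.001, 1.0, 0.002]
force: [-0.6, 0.3, -0.2]
width: 0.849
grip_force: 0.0
off [ 0.0149 -0.1787  0.0224] n 3.6147585325783886 jaw 90.08 roll None tilt [ 0.01   0.004 -1.   ]
```

```bash
python3 -m pendant '{"targets":[{"claw":0.85,"offset":[0.015,-0.04,0],"roll":0},{"claw":0.5,"offset":[0.015,-0.09,0],"roll":0},{"claw":0.3,"offset":[0.015,-0.13,0.01],"roll":0},{"claw":0.22,"offset":[0.015,-0.16,0.02],"roll":0},{"claw":0.22,"offset":[0.015,-0.178,0.022],"roll":0},{"claw":0.22,"offset":[0.015,-0.178,0.022],"roll":0},{"claw":0.22,"offset":[0.015,-0.178,0.022],"roll":0}]}'; python3 w.py pics/w3.png poise catch_pads pointer_tip pan_top red_jar scale centre_mark
python3 -c "
from h import *
f=[]
for i in range(6):
  robot.read_camera('wrist');f.append(robot.read_state()['force'][2])
print(np.round(f,2),np.mean(f))"
```

```text
time: 16.25
position: [0.538, 0.0301, 0.3153]
ee_rot: [-0.0, -0.0, 1.0, 0.0]
force: [-0.3, 0.7, -0.3]
width: 0.216
grip_force: 0.0
[0.4728 0.0304 0.4425] [ 0.2617  0.0004 -0.9651] 16.3
poise [188.7 353.6] 0.79
  mask [360.2 192.6  62.2  40.4] 0.91
catch_pads [192.3 357.1] 0.6
  mask [358.  187.9  59.6  33.4] 0.88
  mask [348.4 189.8 446.6 125.5] 0.61
pointer_tip [192.  145.1] 0.76
  mask [293.2 194.5 301.8  39. ] 0.84
  mask [508.8 189.1 132.2 123.1] 0.75
red_jar [248.1 479.8] 0.66
red_jar [191.1 506.7] 0.63
  mask [551.  212.9 133.   90.4] 0.69
  mask [503.6 278.1  75.9  71.9] 0.66
scale [173.1 414.1] 0.58
  mask [349.6 190.6 443.4 125.1] 0.57
  mask [132.8 273.1  76.4  74.1] 0.2
centre_mark [190.3 349.6] 0.64
  mask [347.7 191.3 444.9 127.2] 0.67
  mask [358.4 189.9  57.4  34.1] 0.38
[ 0.28 -0.61  0.91  0.67 -0.53  0.51] 0.20505052581409366
```

View pics/w3.png

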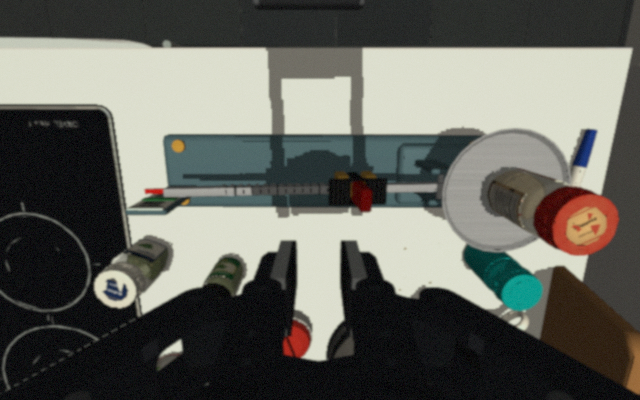

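The jar is alone and upright on the pan. The poise is at about (row 190, col 358) with its fin at col 361. The pointer is raised, at (191, 150). I move straight above the poise and measure.

```bash
python3 -m pendant '{"targets":[{"claw":0.28,"offset":[-0.014,0.035,0.015],"roll":0},{"claw":0.28,"offset":[-0.014,0.035,0.03],"roll":0},{"claw":0.28,"offset":[-0.014,0.035,0.03],"roll":0},{"claw":0.28,"offset":[-0.014,0.035,0.03],"roll":0}]}'|head -2; cat > fin.py <<'E'
from h import *
import sys
np.set_printoptions(precision=4,suppress=True)
p=robot.read_camera("wrist")
cv2.imwrite(sys.argv[1],p["color"][60:260,220:420].repeat(3,0).repeat(3,1))
hsv=cv2.cvtColor(p["color"],cv2.COLOR_BGR2HSV)
red=((hsv[...,0]<8)|(hsv[...,0]>172))&(hsv[...,1]>120)&(hsv[...,2]>50)
n,l,st,c=cv2.connectedComponentsWithStats(red.astype(np.uint8))
for i in range(1,n):
    if st[i,4]>12: print(st[i],c[i])
for q in("catch_pads","poise"):
    for x in robot.masks_of(p,q)[:1]:
        k=np.where(x["region"]);print(q,np.round(x["rect"],1),[onz(p,(np.mean(k[0]),c),.118) for c in(k[1].min(),k[1].max())])
print(robot.read_state()["position"])
for th in(-.1,0,.1):
    for d in(.085,.093,.101):
        c,s=np.cos(th),np.sin(th);b=lambda r,h,x=0:[.5525+x,.155-r*c-h*s,.0905-r*s+h*c]
        print(th,d,"fin L,R top front",*[np.round(proj(p,b(d+k,.054,-.01)),1) for k in(.005,-.005)],"pads L,R",*[np.round(proj(p,b(d+k,.024)),1) for k in(.028,-.028)],"tip",np.round(proj(p,b(.285,0)),1))
E
python3 fin.py pics/f1.png
```

```text
time: 17.7
position: [0.552, 0.0649, 0.286]
[316 173  17  33 429] [324.3869 189.8601]
[ 510  176   96   78 4001] [553.6156 211.3772]
[ 86 181  19   4  75] [ 95.12 182.48]
[575 219   8   9  46] [578.3478 222.3261]
[553 220   8   5  20] [556.9  221.55]
[274 336   8  20 126] [277.7143 345.4921]
[463 340  25  31 325] [474.2185 354.1323]
catch_pads [322.1 179.6  66.2  33.4] [array([0.5515, 0.0402, 0.118 ]), array([0.5514, 0.0956, 0.118 ])]
poise [322.9 184.3  70.1  44.2] [array([0.5515, 0.0402, 0.118 ]), array([0.5514, 0.0956, 0.118 ])]
[0.5524 0.0647 0.2869]
-0.1 0.085 fin L,R top front [180.2 325.9] [180.  339.1] pads L,R [184.9 294. ] [183.6 360.2] tip [182.7  90.6]
-0.1 0.093 fin L,R top front [180.4 315.2] [180.2 328.5] pads L,R [185.1 284.4] [183.8 350.9] tip [182.7  90.6]
-0.1 0.101 fin L,R top front [180.6 304.6] [180.4 317.9] pads L,R [185.3 274.7] [184.  341.5] tip [182.7  90.6]
0 0.085 fin L,R top front [177.8 318.1] [177.9 331. ] pads L,R [182.1 291.5] [182.2 356.3] tip [176.1 108.1]
0 0.093 fin L,R top front [177.8 307.8] [177.8 320.7] pads L,R [182.  282.2] [182.2 347.1] tip [176.1 108.1]
0 0.101 fin L,R top front [177.8 297.4] [177.8 310.3] pads L,R [182.  272.9] [182.2 337.8] tip [176.1 108.1]
0.1 0.085 fin L,R top front [175.5 311.9] [175.7 324.4] pads L,R [179.3 290.3] [180.8 353.3] tip [170.4 125.8]
0.1 0.093 fin L,R top front [175.2 302. ] [175.5 314.4] pads L,R [179.1 281.5] [180.6 344.1] tip [170.4 125.8]
0.1 0.101 fin L,R top front [175.  292.1] [175.3 304.5] pads L,R [178.9 272.8] [180.4 335.1] tip [170.4 125.8]
```

View pics/f1.png

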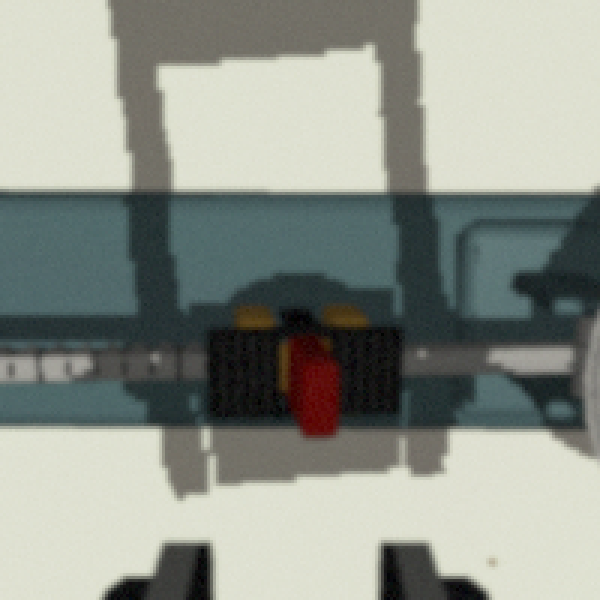

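The fin sits midway between the blades. The beam is at its upper stop, and the pads' middle is at y ≈ 0.068. Next I descend to just above the pads.

```bash
python3 -m pendant '{"targets":[{"claw":0.28,"offset":[0,0.001,0.04],"roll":0},{"claw":0.28,"offset":[0,0.001,0.08],"roll":0},{"claw":0.28,"offset":[0,0.001,0.11],"roll":0},{"claw":0.28,"offset":[0,0.001,0.13],"roll":0},{"claw":0.28,"offset":[0,0.001,0.14],"roll":0},{"claw":0.28,"offset":[0,0.001,0.14],"roll":0}]}'
python3 -m pendant '{"targets":[{"claw":0.28,"offset":[0,0,0.003],"roll":0},{"claw":0.28,"offset":[0,0,0.006],"roll":0},{"claw":0.28,"offset":[0,0,0.008],"roll":0},{"claw":0.28,"offset":[0,0,0.010],"roll":0},{"claw":0.28,"offset":[0,0,0.012],"roll":0},{"claw":0.28,"offset":[0,0,0.014],"roll":0},{"claw":0.28,"offset":[0,0,0.016],"roll":0},{"claw":0.28,"offset":[0,0,0.018],"roll":0},{"claw":0.28,"offset":[0,0,0.018],"roll":0},{"claw":0.28,"offset":[0,0,0.018],"roll":0}]}'
```

```text
time: 18.45
position: [0.5517, 0.0658, 0.1453]
ee_rot: [-0.001, -0.0, 1.0, -0.0]
force: [-0.8, 0.5, 0.5]
width: 0.279
grip_force: 0.0
time: 19.45
position: [0.552, 0.0662, 0.1277]
ee_rot: [-0.0, -0.001, 1.0, 0.0]
force: [-0.3, -0.4, 2.0]
width: 0.283
grip_force: 0.3
```

```bash
cat > st.py <<'E'
from h import *
f=[];
for i in range(3):
    robot.read_camera("wrist");s=robot.read_state();f.append(s["force"])
print("F",np.round(np.mean(f,0),1),"pos",np.round(s["position"],4),"t",s["time"])
E
python3 -m pendant '{"targets":[{"claw":0.28,"offset":[0,0,0.002],"roll":0},{"claw":0.28,"offset":[0,0,0.004],"roll":0},{"claw":0.28,"offset":[0,0,0.005],"roll":0},{"claw":0.28,"offset":[0,0,0.005],"roll":0}]}' >/dev/null; python3 st.py
for i in 1 2; do python3 -m pendant '{"targets":[{"claw":0.28,"offset":[0,0,0.001],"roll":0},{"claw":0.28,"offset":[0,0,0.001],"roll":0}]}'>/dev/null; python3 st.py; done
```

```text
F [ 0.2 -1.1  2.2] pos [0.5521 0.0661 0.1229] t 20.0
F [ 0.1 -1.3  1.5] pos [0.5521 0.0661 0.1218] t 20.35
F [ 0.3 -1.3  1.8] pos [0.5521 0.0661 0.1208] t 20.7
```

```bash

for i in 1 2 3; do python3 -m pendant '{"targets":[{"claw":0.28,"offset":[0,0,0.001],"roll":0},{"claw":0.28,"offset":[0,0,0.001],"roll":0}]}'>/dev/null; python3 st.py; done
```

```text
F [ 0.  -1.5  1.8] pos [0.552  0.0661 0.1198] t 21.05
F [ 0.3 -1.4  2. ] pos [0.552  0.0661 0.1188] t 21.4
F [ 0.2 -1.7  2.7] pos [0.552  0.0661 0.1178] t 21.75
```

```bash

python3 -m pendant '{"targets":[{"claw":0.28,"offset":[0,-0.001,0],"roll":0},{"claw":0.28,"offset":[0,-0.002,0],"roll":0},{"claw":0.28,"offset":[0,-0.002,0],"roll":0}]}'>/dev/null; python3 st.py
for i in 1 2; do python3 -m pendant '{"targets":[{"claw":0.28,"offset":[0,0,0.001],"roll":0},{"claw":0.28,"offset":[0,0,0.001],"roll":0}]}'>/dev/null; python3 st.py; done
```

```text
F [0.3 0.8 1.9] pos [0.552  0.0643 0.1178] t 22.2
F [-1.3  0.8  4.7] pos [0.5521 0.0642 0.1172] t 22.55
F [-2.2 -0.6  8.6] pos [0.5522 0.0638 0.1167] t 22.9
```

```bash

for i in 1 2; do python3 -m pendant '{"targets":[{"claw":0.28,"offset":[0,0,0.0005],"roll":0},{"claw":0.28,"offset":[0,0,0.001],"roll":0},{"claw":0.28,"offset":[0,0,0.001],"roll":0}]}'>/dev/null; python3 st.py; done
```

```text
F [-2.3 -1.3 11. ] pos [0.5522 0.0637 0.1161] t 23.35
F [-4.7 -1.2 15.6] pos [0.5522 0.0637 0.1159] t 23.8
```

```bash

python3 -m pendant '{"targets":[{"claw":0.28,"offset":[0,0,-0.0005],"roll":0},{"claw":0.28,"offset":[0,-0.001,-0.0004],"roll":0},{"claw":0.28,"offset":[0,-0.002,-0.0003],"roll":0},{"claw":0.28,"offset":[0,-0.003,-0.0002],"roll":0},{"claw":0.28,"offset":[0,-0.004,-0.0001],"roll":0},{"claw":0.28,"offset":[0,-0.004,-0.0001],"roll":0}]}'; python3 st.py
```

```text
time: 24.4
position: [0.5522, 0.0595, 0.1156]
ee_rot: [0.001, -0.001, 1.0, -0.0]
force: [-3.8, -1.6, 12.7]
width: 0.278
grip_force: 6.6
F [-3.3 -1.7 13.2] pos [0.5522 0.0595 0.1156] t 24.55
```

```bash

python3 -m pendant '{"targets":[{"claw":0.28,"offset":[0,-0.002,0.0002],"roll":0},{"claw":0.28,"offset":[0,-0.005,0.0005],"roll":0},{"claw":0.28,"offset":[0,-0.008,0.0008],"roll":0},{"claw":0.28,"offset":[0,-0.011,0.0011],"roll":0},{"claw":0.28,"offset":[0,-0.014,0.0014],"roll":0},{"claw":0.28,"offset":[0,-0.017,0.0017],"roll":0},{"claw":0.28,"offset":[0,-0.018,0.0018],"roll":0},{"claw":0.28,"offset":[0,-0.018,0.0018],"roll":0}]}'|grep -E "pos|^force"; python3 st.py
```

```text
position: [0.5521, 0.0414, 0.1136]
force: [-2.8, -1.7, 12.2]
F [-3.4 -2.  12.7] pos [0.5521 0.0414 0.1136] t 25.5
```

```bash

python3 -m pendant '{"targets":[{"claw":0.28,"offset":[0,-0.002,0.0002],"roll":0},{"claw":0.28,"offset":[0,-0.005,0.0005],"roll":0},{"claw":0.28,"offset":[0,-0.009,0.0009],"roll":0},{"claw":0.28,"offset":[0,-0.013,0.0013],"roll":0},{"claw":0.28,"offset":[0,-0.017,0.0017],"roll":0},{"claw":0.28,"offset":[0,-0.021,0.0021],"roll":0},{"claw":0.28,"offset":[0,-0.025,0.0025],"roll":0},{"claw":0.28,"offset":[0,-0.029,0.0029],"roll":0},{"claw":0.28,"offset":[0,-0.033,0.0033],"roll":0},{"claw":0.28,"offset":[0,-0.036,0.0036],"roll":0},{"claw":0.28,"offset":[0,-0.038,0.0038],"roll":0},{"claw":0.28,"offset":[0,-0.038,0.0038],"roll":0},{"claw":0.28,"offset":[0,-0.038,0.0038],"roll":0}]}'|grep -E "pos|^force"; python3 st.py
```

```text
position: [0.552, 0.0033, 0.1094]
force: [-2.8, -1.9, 11.3]
F [-3.3 -1.3 10.9] pos [0.552  0.0034 0.1095] t 26.95
```

```bash

python3 -m pendant '{"targets":[{"claw":0.28,"offset":[0,0,-0.001],"roll":0},{"claw":0.28,"offset":[0,0.0,-0.003],"roll":0},{"claw":0.28,"offset":[0,0.0,-0.006],"roll":0},{"claw":0.28,"offset":[0,0.001,-0.01],"roll":0},{"claw":0.28,"offset":[0,0.001,-0.016],"roll":0},{"claw":0.28,"offset":[0,0.002,-0.024],"roll":0},{"claw":0.28,"offset":[0,0.002,-0.035],"roll":0},{"claw":0.28,"offset":[0,0.002,-0.06],"roll":0},{"claw":0.28,"offset":[0,0.002,-0.1],"roll":0},{"claw":0.28,"offset":[0,0.002,-0.14],"roll":0},{"claw":0.28,"offset":[0,0.002,-0.18],"roll":0},{"claw":0.28,"offset":[0,0.002,-0.18],"roll":0},{"claw":0.28,"offset":[0,0.002,-0.18],"roll":0}]}'|grep -E "pos|^force"
cat >> fin.py <<'E'
print("----")
for th in np.arange(-.1,.11,.02):
    c,s=np.cos(th),np.sin(th);b=lambda r,h,x=0:[.5525+x,.155-r*c-h*s,.0905-r*s+h*c]
    print(round(th,2),"tip",np.round(proj(p,b(.285,0)),1),"pads L,R d=.149",*[np.round(proj(p,b(.149+k,.024)),1) for k in(.028,-.028)],"fin",*[np.round(proj(p,b(.149+k,.054)),1) for k in(.005,-.005)])
E
python3 fin.py pics/f2.png | grep -v "^-*0.*fin L"; python3 - <<'E'
from h import *
for n in("scene","side"):
    p=robot.read_camera(n)
    for q in("pointer_tip","centre_mark"):print(n,q,[np.round(x["point"],1) for x in robot.place_of(p,q)[:1]])
    for z in(-.0285,-.0171,-.0057,0,.0057,.0171,.0285):print(z,np.round(proj(p,[.5525,-.13,.0905+z]),1),end=" ")
    cv2.imwrite(f"pics/{n}3.png",p["color"])
w=robot.read_camera("wrist")["color"][140:220,40:140]
a=cv2.imread("pics/scene3.png")[250:310,290:365];b=cv2.imread("pics/side3.png")[270:330,325:400];f=cv2.imread("pics/f2.png")
cv2.imwrite("pics/v3.png",np.vstack([np.hstack([cv2.resize(k,(375,300),interpolation=2) for k in(a,b)]),np.hstack([cv2.resize(w,(375,300),interpolation=2),cv2.resize(f,(375,300))])]))
E
```

```text
position: [0.5524, 0.0061, 0.2898]
force: [0.6, -0.5, -0.0]
[312 170  13  31 328] [317.8628 186.1037]
[168 173  17   6  84] [176.7143 175.0833]
[ 604  176   36   72 1882] [624.6567 212.1073]
[ 283  321   45   41 1461] [305.2361 340.6523]
[197 383   7   6  21] [199.9048 385.8095]
catch_pads [317.9 177.8  64.4  37.2] [array([ 0.551 , -0.0215,  0.118 ]), array([0.5509, 0.0328, 0.118 ])]
poise [319.3 181.6  66.6  40.1] [array([ 0.5507, -0.0215,  0.118 ]), array([0.5506, 0.0328, 0.118 ])]
[0.5514 0.0061 0.287 ]
----
-0.1 tip [180.9 161.6] pads L,R d=.149 [184.6 287.9] [183.3 354.8] fin [193.  319.4] [192.7 332.6]
-0.08 tip [179.5 163.7] pads L,R d=.149 [183.7 287.3] [182.7 353.7] fin [192.  317.6] [191.8 330.7]
-0.06 tip [178.1 166. ] pads L,R d=.149 [182.7 286.8] [182.  352.6] fin [191.  315.9] [190.9 328.9]
-0.04 tip [176.8 168.3] pads L,R d=.149 [181.8 286.4] [181.4 351.7] fin [190.1 314.3] [190.  327.2]
-0.02 tip [175.6 170.6] pads L,R d=.149 [180.9 286.1] [180.8 350.8] fin [189.1 312.9] [189.1 325.6]
0.0 tip [174.4 173. ] pads L,R d=.149 [180.1 285.8] [180.2 350. ] fin [188.2 311.5] 
[... 263 characters left out ...]
] [178.5 347.9] fin [185.5 308.1] [185.7 320.3]
0.08 tip [169.9 182.9] pads L,R d=.149 [176.8 285.7] [177.9 347.3] fin [184.7 307.2] [184.9 319.3]
0.1 tip [168.8 185.5] pads L,R d=.149 [176.  285.9] [177.4 346.8] fin [183.8 306.3] [184.1 318.3]
scene pointer_tip [array([282.2, 320.8])]
scene centre_mark [array([282. , 327.9])]
-0.0285 [287.5 321.4] -0.0171 [286.1 321.4] -0.0057 [284.6 321.5] 0 [283.9 321.6] 0.0057 [283.2 321.6] 0.0171 [281.7 321.7] 0.0285 [280.1 321.7] side pointer_tip [array([303.7, 357.7])]
side centre_mark [array([296.5, 362.2])]
-0.0285 [308.2 355.4] -0.0171 [306.7 355.7] -0.0057 [305.2 356. ] 0 [304.4 356.1] 0.0057 [303.6 356.3] 0.0171 [302.  356.6] 0.0285 [300.4 356.9]
```

View pics/v3.png

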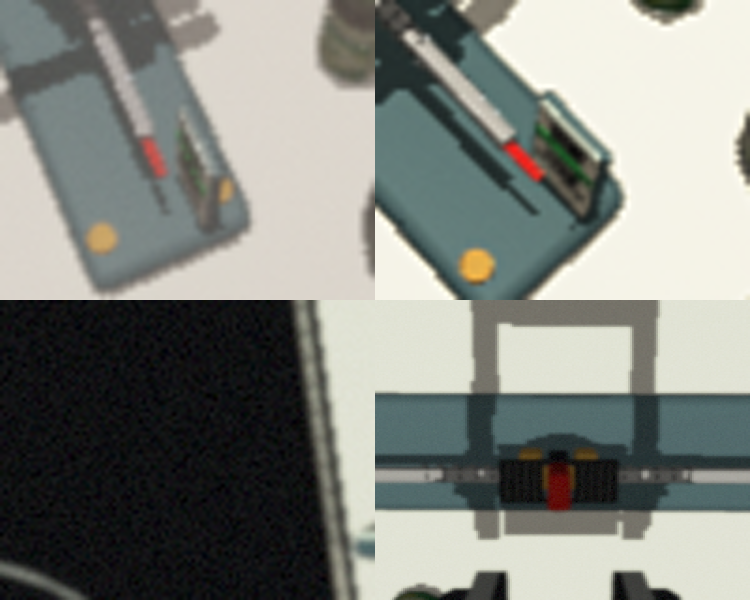

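The pointer is about level (wrist red tip at cols 168–185, model th≈0). The poise is at about d = 149 mm, which is notch 8. I check that the tooth is caught by touching the pads lightly below their yield force, then check the pointer from the earlier camera pose.

```bash
python3 -m pendant '{"targets":[{"claw":0.28,"offset":[0,-0.001,0.04],"roll":0},{"claw":0.28,"offset":[0,-0.001,0.08],"roll":0},{"claw":0.28,"offset":[0,-0.001,0.12],"roll":0},{"claw":0.28,"offset":[0,-0.001,0.145],"roll":0},{"claw":0.28,"offset":[0,-0.001,0.152],"roll":0},{"claw":0.28,"offset":[0,-0.001,0.156],"roll":0},{"claw":0.28,"offset":[0,-0.0015,0.160],"roll":0},{"claw":0.28,"offset":[0,-0.002,0.164],"roll":0},{"claw":0.28,"offset":[0,-0.0025,0.168],"roll":0},{"claw":0.28,"offset":[0,-0.0025,0.172],"roll":0},{"claw":0.28,"offset":[0,-0.0025,0.173],"roll":0},{"claw":0.28,"offset":[0,-0.0025,0.173],"roll":0},{"claw":0.28,"offset":[0,-0.0025,0.173],"roll":0}]}'|grep -E "pos|^force"; python3 st.py
```

```text
position: [0.5521, 0.0036, 0.1154]
force: [-1.2, -0.6, 1.0]
F [-0.1 -0.4  0.3] pos [0.5521 0.0036 0.1154] t 30.2
```

```bash
for i in 1 2 3; do python3 -m pendant '{"targets":[{"claw":0.28,"offset":[0,0,0.0005],"roll":0},{"claw":0.28,"offset":[0,0,0.001],"roll":0}]}'>/dev/null; python3 st.py; done
```

```text
F [-1.4 -0.   5.7] pos [0.5522 0.0036 0.1149] t 30.55
F [-1.8 -1.   7. ] pos [0.5522 0.0036 0.1141] t 30.9
F [-2.4 -0.5  7.6] pos [0.5522 0.0037 0.1133] t 31.25
```

The pads meet at 0.115 m and yield from 7 N, so the tooth is in a notch. Now I raise clear and look from the reference pose.

```bash
python3 -m pendant '{"targets":[{"claw":0.28,"offset":[0,0,-0.002],"roll":0},{"claw":0.28,"offset":[0,0,-0.005],"roll":0},{"claw":0.28,"offset":[0,0.001,-0.01],"roll":0},{"claw":0.28,"offset":[0,0.001,-0.018],"roll":0},{"claw":0.28,"offset":[0,0.002,-0.03],"roll":0},{"claw":0.28,"offset":[0,0.002,-0.06],"roll":0},{"claw":0.28,"offset":[0,0.002,-0.1],"roll":0},{"claw":0.28,"offset":[0,0.02,-0.14],"roll":0},{"claw":0.28,"offset":[0,0.061,-0.173],"roll":0},{"claw":0.28,"offset":[0,0.061,-0.173],"roll":0},{"claw":0.28,"offset":[0,0.061,-0.173],"roll":0},{"claw":0.28,"offset":[0,0.061,-0.173],"roll":0},{"claw":0.28,"offset":[0,0.061,-0.173],"roll":0},{"claw":0.28,"offset":[0,0.061,-0.173],"roll":0},{"claw":0.28,"offset":[0,0.061,-0.173],"roll":0},{"claw":0.28,"offset":[0,0.061,-0.173],"roll":0},{"claw":0.28,"offset":[0,0.061,-0.173],"roll":0}]}'|grep -E "time|pos|^force"
python3 fin.py pics/f3.png | grep -v "^-*0.*fin L"; python3 - <<'E'
from h import *
p=robot.read_camera("wrist");print(p["xyz"])
c,s=np.cos(0),0
for th in(-.04,-.02,0,.02,.04,.1):
    print(th,"adj left end",proj(p,[.5525,.155-.289*np.cos(th),.0905-.289*np.sin(th)])[1])
E
```

```text
time: 32.95
position: [0.552, 0.0644, 0.2851]
force: [-0.1, 0.4, 0.5]
[236 172  22  30 499] [246.1623 186.8878]
[102 175  16   5  68] [109.0441 177.1912]
[ 515  177  100   80 4260] [560.4115 213.8631]
[560 223   8   5  21] [563.9524 224.4762]
[582 222   9   9  51] [585.9412 225.3137]
[274 336   9  20 137] [277.9854 345.4745]
[463 340  25  32 328] [474.2073 354.1677]
catch_pads [490.1 184.4 147.3 138.3] [array([0.5471, 0.15  , 0.118 ]), array([0.5468, 0.2702, 0.118 ])]
poise [251.2 181.4  73.5  45. ] [array([ 0.5506, -0.0214,  0.118 ]), array([0.5505, 0.0338, 0.118 ])]
[0.5521 0.0646 0.2853]
----
-0.1 tip [182.9  90.6] pads L,R d=.149 [186.7 215.7] [185.3 284.9] fin [195.3 240.3] [195. 254.]
-0.08 tip [181.5  94.1] pads L,R d=.149 [185.7 215.9] [184.7 284.3] fin [194.3 239.4] [194.  252.9]
-0.06 tip [180.1  97.6] pads L,R d=.149 [184.8 216.2] [184.  283.8] fin [193.3 238.5] [193.1 251.9]
-0.04 tip [178.8 101.1] pads L,R d=.149 [183.9 216.6] [183.4 283.4] fin [192.3 237.8] [192.2 251. ]
-0.02 tip [177.5 104.6] pads L,R d=.149 [182.9 217.1] [182.8 283. ] fin [191.3 237.1] [191.3 250.1]
0.0 tip [176.2 108.1] pads L,R d=.149 [182.  217.6] [182.2 282.7] fin [190.4 236.5] [190.4 249.4]
0.02 tip [175.  111.7] pads L,R d=.149 [181.2 218.2] [181.6 282.4] fin [189.5 236.1] [189.5 248.7]
0.04 tip [173.9 115.2] pads L,R d=.149 [180.3 218.9] [181.  282.2] fin [188.5 235.7] [188.7 248.2]
0.06 tip [172.7 118.7] pads L,R d=.149 [179.5 219.6] [180.4 282.1] fin [187.6 235.5] [187.8 247.7]
0.08 tip [171.6 122.3] pads L,R d=.149 [178.6 220.5] [179.8 282. ] fin [186.7 235.3] [187.  247.3]
0.1 tip [170.6 125.8] pads L,R d=.149 [177.8 221.3] [179.2 282. ] fin [185.9 235.2] [186.2 247. ]
[0.48677812 0.06477977 0.41251221]
-0.04 adj left end 96.42222740571623
-0.02 adj left end 100.07023655754776
0 adj left end 103.72041691235987
0.02 adj left end 107.37119941369093
0.04 adj left end 111.0211659872591
0.1 adj left end 121.95401430536764
```

```bash
python3 - <<'E'
from h import *
np.set_printoptions(precision=2,suppress=True)
p=robot.read_camera("wrist")
x=dict(p)
def pr(r,th,h=0): return np.array(proj(p,[.5525,.155-r*np.cos(th)-h*np.sin(th),.0905-r*np.sin(th)+h*np.cos(th)]))
for h in(0,.002):
  for r in(.289,.278,.267):
    a=pr(r,-.1,h);print(h,r,"ref",a,"diff",[list(np.round(pr(r,t,h)-a,2)) for t in(-.04,-.02,0,.02)])
# weighted red end profile now
c=p["color"][165:190,90:130].astype(int);red=c[...,2]-np.maximum(c[...,0],c[...,1])
print(red.max(0)); print(red.max(1))
cv2.imwrite("pics/wn.png",p["color"])
old=cv2.imread("pics/w3.png") # th=-.1 too
c=old[180:200,135:175].astype(int);red=c[...,2]-np.maximum(c[...,0],c[...,1]);print("w3",red.max(0));print(red.max(1))
E
```

```text
0 0.289 ref [182.82  85.49] diff [[np.float64(-4.21), np.float64(10.91)], [np.float64(-5.51), np.float64(14.56)], [np.float64(-6.77), np.float64(18.21)], [np.float64(-8.0), np.float64(21.86)]]
0 0.278 ref [182.57  99.17] diff [[np.float64(-4.03), np.float64(9.79)], [np.float64(-5.28), np.float64(13.09)], [np.float64(-6.5), np.float64(16.4)], [np.float64(-7.67), np.float64(19.72)]]
0 0.267 ref [182.32 112.75] diff [[np.float64(-3.85), np.float64(8.73)], [np.float64(-5.05), np.float64(11.7)], [np.float64(-6.22), np.float64(14.69)], [np.float64(-7.35), np.float64(17.7)]]
0.002 0.289 ref [183.33  84.23] diff [[np.float64(-4.26), np.float64(10.91)], [np.float64(-5.58), np.float64(14.55)], [np.float64(-6.86), np.float64(18.2)], [np.float64(-8.09), np.float64(21.85)]]
0.002 0.278 ref [183.08  98.  ] diff [[np.float64(-4.08), np.float64(9.77)], [np.float64(-5.35), np.float64(13.06)], [np.float64(-6.58), np.float64(16.37)], [np.float64(-7.76), np.float64(19.69)]]
0.002 0.267 ref [182.82 111.67] diff [[np.float64(-3.9), np.float64(8.7)], [np.float64(-5.12), np.float64(11.66)], [np.float64(-6.3), np.float64(14.64)], [np.float64(-7.44), np.float64(17.64)]]
[ -1  -1   0  -1  -1  -1  -1  -1   0   3  30  83 136 162 164 163 164 162
 161 162 170 164 165 163 168 155 130  80  33  11   3   3   4   4   3   3
   3   5   7   3]
[ -1   0  -1  -1  -1  -1  -1   0   3  23  73 142 170 138  78  24   3   2
   4   4   4   7   5   4   2]
w3 [ -1   0   0   0   0  -1   0   0  10  42  90 140 161 161 157 161 163 167
 166 160 165 160 163 162 167 166 152 112  57  18   5   2   2   3   3   4
   2   3   4   3]
[  0   0  -1   0   0  -1  -1   5  39 106 156 167 156 125  67  15   1   0
  -1  -2]
```

The measured shift puts the pointer about 0.75 notch high (th ≈ −0.015), which is on the band's edge. One notch farther out suits it better.

```bash
python3 -m pendant '{"targets":[{"claw":0.28,"offset":[0,-0.03,0.03],"roll":0},{"claw":0.28,"offset":[0,-0.058,0.06],"roll":0},{"claw":0.28,"offset":[0,-0.059,0.1],"roll":0},{"claw":0.28,"offset":[0,-0.059,0.13],"roll":0},{"claw":0.28,"offset":[0,-0.059,0.146],"roll":0},{"claw":0.28,"offset":[0,-0.059,0.152],"roll":0},{"claw":0.28,"offset":[0,-0.0595,0.157],"roll":0},{"claw":0.28,"offset":[0,-0.060,0.161],"roll":0},{"claw":0.28,"offset":[0,-0.061,0.165],"roll":0},{"claw":0.28,"offset":[0,-0.061,0.168],"roll":0},{"claw":0.28,"offset":[0,-0.061,0.170],"roll":0},{"claw":0.28,"offset":[0,-0.061,0.171],"roll":0},{"claw":0.28,"offset":[0,-0.061,0.172],"roll":0},{"claw":0.28,"offset":[0,-0.061,0.173],"roll":0},{"claw":0.28,"offset":[0,-0.061,0.174],"roll":0},{"claw":0.28,"offset":[0,-0.061,0.175],"roll":0},{"claw":0.28,"offset":[0,-0.061,0.175],"roll":0}]}'|grep -E "pos|^force"; python3 st.py
for i in 1 2; do python3 -m pendant '{"targets":[{"claw":0.28,"offset":[0,0,0.0004],"roll":0},{"claw":0.28,"offset":[0,0,0.0007],"roll":0}]}'>/dev/null; python3 st.py; done
```

```text
position: [0.5526, 0.0036, 0.1117]
force: [-1.4, -0.3, 8.3]
F [-1.9 -0.4  8.6] pos [0.5526 0.0036 0.1118] t 35.05
F [-2.1 -0.9  9.1] pos [0.5526 0.0035 0.1112] t 35.4
F [-2.2 -0.7  8.8] pos [0.5526 0.0035 0.1105] t 35.75
```

```bash
for i in 1 2; do python3 -m pendant '{"targets":[{"claw":0.28,"offset":[0,0,0.0004],"roll":0},{"claw":0.28,"offset":[0,0,0.0006],"roll":0}]}'>/dev/null; python3 st.py; done
```

```text
F [-1.9 -0.8  9.5] pos [0.5526 0.0035 0.11  ] t 36.1
F [-2.6 -1.  10.3] pos [0.5526 0.0035 0.1095] t 36.45
```

```bash
for i in 1 2; do python3 -m pendant '{"targets":[{"claw":0.28,"offset":[0,0,0.0003],"roll":0},{"claw":0.28,"offset":[0,0,0.0005],"roll":0}]}'>/dev/null; python3 st.py; done
```

```text
F [-2.6 -1.1 12.3] pos [0.5526 0.0034 0.1093] t 36.8
F [-3.4 -0.7 14.1] pos [0.5526 0.0034 0.1091] t 37.15
```

```bash
python3 -m pendant '{"targets":[{"claw":0.28,"offset":[0,-0.001,0],"roll":0},{"claw":0.28,"offset":[0,-0.003,0.0001],"roll":0},{"claw":0.28,"offset":[0,-0.005,0.0003],"roll":0},{"claw":0.28,"offset":[0,-0.007,0.0005],"roll":0},{"claw":0.28,"offset":[0,-0.008,0.0006],"roll":0},{"claw":0.28,"offset":[0,-0.008,0.0006],"roll":0}]}'|grep -E "pos|^force"; python3 st.py
```

```text
position: [0.5526, -0.0048, 0.1083]
force: [-3.0, -1.1, 13.5]
F [-3.5 -1.9 12.6] pos [ 0.5526 -0.0048  0.1083] t 37.9
```

Now I release and go back to the reference pose (y 0.0648, z 0.285).

```bash
python3 -m pendant '{"targets":[{"claw":0.28,"offset":[0,0,-0.001],"roll":0},{"claw":0.28,"offset":[0,0,-0.003],"roll":0},{"claw":0.28,"offset":[0,0,-0.006],"roll":0},{"claw":0.28,"offset":[0,0.001,-0.01],"roll":0},{"claw":0.28,"offset":[0,0.001,-0.018],"roll":0},{"claw":0.28,"offset":[0,0.002,-0.03],"roll":0},{"claw":0.28,"offset":[0,0.002,-0.06],"roll":0},{"claw":0.28,"offset":[0,0.002,-0.1],"roll":0},{"claw":0.28,"offset":[0,0.02,-0.14],"roll":0},{"claw":0.28,"offset":[0,0.0693,-0.179],"roll":0},{"claw":0.28,"offset":[0,0.0693,-0.179],"roll":0},{"claw":0.28,"offset":[0,0.0693,-0.179],"roll":0},{"claw":0.28,"offset":[0,0.0693,-0.179],"roll":0},{"claw":0.28,"offset":[0,0.0693,-0.179],"roll":0},{"claw":0.28,"offset":[0,0.0693,-0.179],"roll":0},{"claw":0.28,"offset":[0,0.0693,-0.179],"roll":0},{"claw":0.28,"offset":[0,0.0693,-0.179],"roll":0},{"claw":0.28,"offset":[0,0.0693,-0.179],"roll":0}]}'|grep -E "time|pos|^force"
python3 - <<'E'
from h import *
np.set_printoptions(precision=2,suppress=True)
def blob(im,r0,r1,c0,c1):
    c=im[r0:r1,c0:c1].astype(float);red=np.clip(c[...,2]-np.maximum(c[...,0],c[...,1])-10,0,None)
    yy,xx=np.mgrid[r0:r1,c0:c1];m=red.max(0);h=np.where(m>75)[0]
    return (red*yy).sum()/red.sum(),(red*xx).sum()/red.sum(),c0+h[0],c0+h[-1]
p=robot.read_camera("wrist");print("camera",p["xyz"]);cv2.imwrite("pics/wn2.png",p["color"])
print("notch8",blob(cv2.imread("pics/wn.png"),165,192,90,130))
print("now",blob(p["color"],165,192,85,135))
# w3 (beam at -0.1): effective radius of the blob's middle, then angle for each picture
from scipy.optimize import least_squares
K,q=p["K"],p["orientation"]
cams={"w3":[.4728,.0304,.4425],"n8":[.48678,.06478,.41251],"now":p["xyz"]}
obs={"w3":blob(cv2.imread("pics/w3.png"),180,200,135,175),"n8":blob(cv2.imread("pics/wn.png"),165,192,90,130),"now":blob(p["color"],165,192,85,135),"ref1":(182.48,95.12)}
cams["ref1"]=[.4868,.0649,.4135]
def pr(n,r,th,x): return np.array(proj(dict(K=K,orientation=q,xyz=cams[n]),[x,.155-r*np.cos(th),.0905-r*np.sin(th)]))
def f(v): 
    r,x,t8,tn=v
    return np.r_[*[pr(n,r,t,x)-obs[n][:2] for n,t in(("w3",-.1),("ref1",-.1),("n8",t8),("now",tn))]]
s=least_squares(f,[.278,.5525,0,0]);print("r x th8 thnow",s.x.round(4),"res",s.fun)
E
python3 fin.py pics/f4.png|grep -E "pads|poise|^\["|grep -v fin
```

```text
time: 39.7
position: [0.552, 0.0646, 0.2849]
force: [0.5, 0.8, -0.3]
camera [0.49 0.06 0.41]
notch8 (np.float64(177.0329419810783), np.float64(108.98894334891143), np.int64(102), np.int64(116))
now (np.float64(175.94727891156464), np.float64(112.08458049886622), np.int64(105), np.int64(119))
r x th8 thnow [ 0.28  0.55 -0.02  0.  ] res [-0.53 -0.79  0.05  0.56  0.26  0.09  0.17  0.06]
[225 171  24  31 577] [236.0104 185.896 ]
[105 174  15   4  58] [112.     175.5517]
[ 516  178  100   80 4316] [561.2799 214.4761]
[561 223   8   6  23] [564.9565 225.3913]
[583 223   9   9  52] [586.8846 226.0962]
[274 337   9  19 128] [277.7266 345.6797]
[463 340  25  31 331] [474.3776 354.2961]
catch_pads [239.9 179.7  64.   36. ] [array([ 0.5498, -0.0286,  0.118 ]), array([0.5496, 0.0265, 0.118 ])]
poise [242.1 184.2  66.9  42.4] [array([ 0.5503, -0.027 ,  0.118 ]), array([0.5502, 0.0257, 0.118 ])]
[0.5521 0.0649 0.2851]
```

```bash
python3 - <<'E'
from h import *
a=robot.read_camera("side")["color"];w=cv2.imread("pics/wn2.png")
cv2.imwrite("pics/v5.png",np.vstack([np.hstack([cv2.resize(a[270:330,325:400],(375,300),interpolation=2),cv2.resize(a[130:330,200:450],(375,300),interpolation=2)]),cv2.resize(w[130:260,:],(750,152*2//2))]))
E
```

```text
(no output)
```

View pics/v5.png

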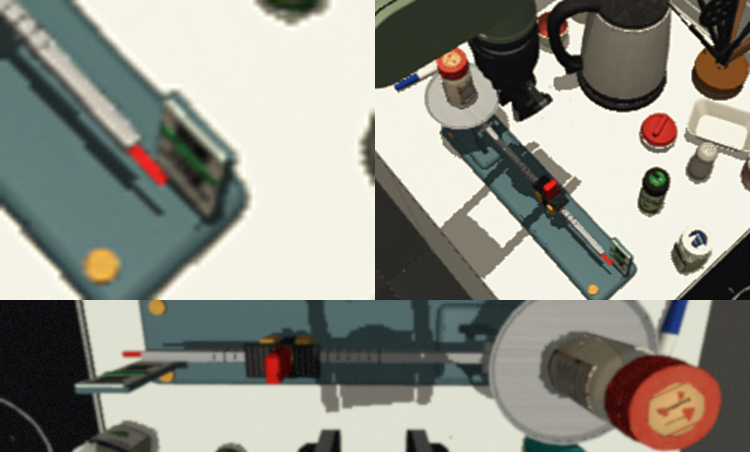

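The jar stands upright on the pan, the pointer is level at the computed th ≈ 0, the poise is at notch 9, and the gripper is clear of everything.

```bash
python3 -c "
from bench import robot
print(robot.finish_job())"
```

```text
the job is handed in; nothing more can be done
None
```

The job is handed in at about 40 s: the red-capped jar stands upright on the pan, the poise is at about notch 9, and the pointer measures level with the middle of the green band. I felt the tooth caught at notch 8, but after the last 8 mm step I only inferred it from the pointer moving by one notch.

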